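# Find the right-angle adaptor in the accessory cases

### The job

One of the three accessory cases holds the right-angle adaptor (the block with a barrel on one end and one on top). Open the cases one at a time from the robot's left to its right, each lid right up to its stop, until you find it; take it out and set it gently down, upright, in the grey tray, and let go. Leave the lids you opened standing open, do not open any case after the one that holds it, and leave the other parts and everything else where they are.

Things in the scene. Friction and masses are not known exactly. Their poses are not given: they have to be found in the camera images.
- case_left: the left-hand (+y) of three alike aluminium cases side by side on a black mat, fixed, front (-x) towards the robot. Outside 130 (x) by 116 (y) by 46 mm (z), walls and floor 4 mm, dark lining, open on top under its lid. Origin: centre of its underside, z up. The lid's hinge line runs along y through x +65, z +46.5 mm (far rim).
- lid_left (a joint): angle of the left case's lid about its far rim: 0 shut, grows as the front edge goes up and back; hard stop at 1.13 rad (65 deg), so an open lid still leans forward over its case. Lid 130 by 116 by 6 mm, 150 g, on a stiff friction hinge: it stays where it is left; opening takes about 3 N at the handle.
- lid_left_handle (a point): middle of this lid's round handle bar (11 mm thick, 58 long along y, 41 mm free between its posts), whose axis is about 35 mm above the lid's top face; lid shut, it is at x -35, z +87.5 mm from the case's origin. Turns with the lid; its axes are the case's when shut. The bar can turn between finger pads that grip it along x.
- case_middle: the middle of three alike aluminium cases side by side on a black mat, fixed, front (-x) towards the robot. Outside 130 (x) by 116 (y) by 46 mm (z), walls and floor 4 mm, dark lining, open on top under its lid. Origin: centre of its underside, z up. The lid's hinge line runs along y through x +65, z +46.5 mm (far rim).
- lid_middle (a joint): angle of the middle case's lid about its far rim: 0 shut, grows as the front edge goes up and back; hard stop at 1.13 rad (65 deg), so an open lid still leans forward over its case. Lid 130 by 116 by 6 mm, 150 g, on a stiff friction hinge: it stays where it is left; opening takes about 3 N at the handle.
- lid_middle_handle (a point): middle of this lid's round handle bar (11 mm thick, 58 long along y, 41 mm free between its posts), whose axis is about 35 mm above the lid's top face; lid shut, it is at x -35, z +87.5 mm from the case's origin. Turns with the lid; its axes are the case's when shut. The bar can turn between finger pads that grip it along x.
- case_right: the right-hand (-y) of three alike aluminium cases side by side on a black mat, fixed, front (-x) towards the robot. Outside 130 (x) by 116 (y) by 46 mm (z), walls and floor 4 mm, dark lining, open on top under its lid. Origin: centre of its underside, z up. The lid's hinge line runs along y through x +65, z +46.5 mm (far rim).
- lid_right (a joint): angle of the right case's lid about its far rim: 0 shut, grows as the front edge goes up and back; hard stop at 1.13 rad (65 deg), so an open lid still leans forward over its case. Lid 130 by 116 by 6 mm, 150 g, on a stiff friction hinge: it stays where it is left; opening takes about 3 N at the handle.
- lid_right_handle (a point): middle of this lid's round handle bar (11 mm thick, 58 long along y, 41 mm free between its posts), whose axis is about 35 mm above the lid's top face; lid shut, it is at x -35, z +87.5 mm from the case's origin. Turns with the lid; its axes are the case's when shut. The bar can turn between finger pads that grip it along x.
- angle_adaptor: the wanted part: steel block 36 (x) by 28 (y) by 28 mm (z) with two brass barrels, one 18 mm across and 14 long out of its +x end, one 16 across and 10 high on the middle of its top (38 mm high in all). 80 to 170 g. Origin: centre of the block's underside, z up. Stands in one of the cases (one part in each), within 25 mm of its centre, its x within 0.5 rad of the case's x.
- straight_adaptor: not wanted: same block (36 by 28 by 28 mm) but with a barrel out of each end (+x and -x) and none on top. Origin at the centre of the block's underside. In another of the cases.
- dummy_load: not wanted: a round steel load, 42 mm across and 24 high with a 16 mm wide brass barrel upright on top (36 mm high in all). Origin at the centre of its underside. In another of the cases.
- tray: shallow grey open tray, 110 by 110 by 18 mm high outside, walls and floor 4 mm thick, fixed on the table to one side of the cases (left or right). Origin at the centre of its underside.
- injection_box: bystander: white metal instrument box 100 by 100 by 59 mm high, fixed on the other side of the cases. Origin at the centre of its underside.
- wrench: bystander: spanner 150 mm long lying beyond the cases. Loose.
- cleaner: bystander: bottle 52 across and 110 mm high standing beyond the cases. Loose.
- mug: bystander: white mug 80 across and 90 mm high standing beyond the cases. Loose.
Not all that is in view belongs to the job. Leave any brown or green look-alike of the case_middle alone.

How it is judged:
By the outcome, as a careful person would: the job done as asked, in the order asked, and still so for the second after the job is handed in, with the robot touching nothing.
It also fails if it takes over 70 s, if anything falls off the work surface, if the arm or the gripper's body presses on something with over 40 N, if the wrist force passes 120 N, or if a joint passes its speed limit or range.

### The arm

A 6-joint arm with a two-finger parallel gripper is mounted at the origin on the work surface. World frame = base frame: x ahead of the robot, y to its left, z up, the work surface at z = 0. Lengths are in mm, angles in rad, forces in N, time in s.
With the tool pointing down it reaches from about 400 to 925 mm from the base axis. Payload 3.4 kg.
Tool frame: the origin (TCP) lies midway between the tips of the shut fingers; the grasp point (between the pads) lies 19 mm behind it; z points along the fingers, y is the line along which they close (so a half turn about z gives the same grasp; the last joint's range is limited). The gripper opens to 85 mm and grips with 20 to 120 N. Pads are 22 mm wide; open, the fingers measure 114 mm over their backs; the gripper's body (76 mm by 85 mm) begins 54 mm behind the grasp point. The pads swing forward as they close: fully open they stand 13 mm farther back than shut.
Start: joints at [1.242, 0.307, 1.506, -0, 1.328, -0.073], TCP at [144.953, 556.435, 197.705] pointing down, gripper open.
Joint ranges: [-3.12, 3.12], [-1.05, 2.28], [0.14, 2.33], [-1.42, 4.57], [0.1, 2.73], [-2.68, 2.68]. Speed limits (rad/s): [2.57, 2.57, 3.14, 3.14, 3.14, 3.14].

### API

Orientations are given as a unit quaternion [x, y, z, w].
In Python, from cell import env, vision gives the robot as it stands.
- The arm moves only by the shell command python3 -m creep 'ROWS' [OPENING] [FORCE]. ROWS is JSON, a list of rows, each a list of 6 numbers: the shift along the tool's x, y, z in units of 40 mm (1.0 is 40 mm), then the turn, a rotation vector about the tool's x, y, z in units of 4 degrees (1.0 is 4 degrees). In form: [[x, y, z, wx, wy, wz], ...]. A call has 1 to 12 rows; each row shifts and turns the commanded pose from where the row before left it, along the tool's axes as they then stand; what a row does not reach is not made up. A row lasts 1/10 s, in which the tool goes at most 50 mm and 8.59 degrees, less where a joint would pass 70% of its speed; a pose out of reach is approached as far as the arm can. A call with a number of a shift or a turn outside -1 to 1 is refused whole. A call with a gripper value outside its range is refused whole. OPENING is the opening, from -1 (shut) to 1 (fully open), set as the call begins (- or left out, the last holds). The fingers move at their own pace and stop on an object; FORCE is the grip in N (left out, the last holds). Time passes only in rows, so rows that do not move let the fingers close. It gives the time, the measured TCP pose, the force, the opening and the grip force at its end, in the units of the state.
- env.observe(): the state, without advancing time (a new reading comes with each control period).
- vision.get_image(name): name is "side" or "top"; returns a dict with "frame" (384x512x3 uint8, red, green, blue), "camera_matrix" (3x3 intrinsics, pixels), "dist_coeffs" ([k1, k2, p1, p2, k3] as OpenCV has them; the pictures are not rectified), "extrinsics" (4x4, takes a point from camera to world coordinates). Camera axes: x right, y down, z forward; pixel columns grow to the right and rows downward; lengths in mm; the calibration is good to about 2 mm. A picture is of the moment at which its call begins. There is no depth.
- env.job_done(): hands the job in; it is judged then, once.
The state is a dict: "clock": time; "qpos": joint angles; "dq": joint speeds; "joint_efforts": joint torques, N m; "ee_pos": TCP position; "orientation": TCP orientation; "ft_force": force on the tool from outside, world axes, zero at the start; "moment": the same for the moment, N m; "grip_width": finger opening in mm; "grip_force": force on a finger pad.
Only numpy, scipy, OpenCV 4.12 (cv2) and the standard library are available. Lean on these libraries where they do the work, as an engineer would, in place of code of your own. Each camera call takes 0.05 s, during which the arm holds its last target. There are 200 camera calls.

## Working session

There is one attempt and no reset: what is moved stays moved. The work goes in short steps, Python scripts to look and compute and a shell command to move; the robot and the scene stay as the last step left them, time stands still between calls to the robot, and variables do not carry over. Pictures are saved under pics/ and viewed, at most 10 in all, crops included, and the job is handed in when it is done.

```bash
ls; mkdir -p pics
cat > h.py <<'E'
import numpy as np, cv2
from cell import env, vision
def shot(n,f):
    d=vision.get_image(n); cv2.imwrite('pics/'+f,d['frame'][:,:,::-1]); np.savez('pics/'+f+'.npz',**{k:np.array(v) for k,v in d.items()}); return d
def load(f): return dict(np.load('pics/'+f+'.npz'))
def ray(d,uv):
    p=cv2.undistortPoints(np.array([[uv]],float),d['camera_matrix'],d['dist_coeffs'])[0,0]
    E=d['extrinsics']; return E[:3,3],E[:3,:3]@np.array([p[0],p[1],1])
def onz(d,uv,z):
    o,r=ray(d,uv); return o+r*(z-o[2])/r[2]
def proj(d,P):
    E=np.linalg.inv(d['extrinsics']); return cv2.projectPoints(np.array(P,float).reshape(-1,1,3),cv2.Rodrigues(E[:3,:3])[0],E[:3,3],d['camera_matrix'],d['dist_coeffs'])[0][:,0]
E
python3 - <<'E'
from h import *
a=shot('top','t0.png');b=shot('side','s0.png')
s=env.observe();print(s)
for d in(a,b):print(np.round(d['extrinsics'],2))
E
```

```text
pics
{'clock': 0.1, 'qpos': array([ 1.24248900e+00,  3.07496390e-01,  1.50753229e+00,  1.51870196e-06,
        1.32840584e+00, -7.34932559e-02]), 'dq': array([ 0.00055986, -0.00293781, -0.00234387, -0.00031091,  0.00127435,
        0.00080909]), 'joint_efforts': array([-6.93542734e-05, -4.58530676e+01, -2.52607387e+01, -2.63528400e-04,
        5.75105994e-03, -1.20612930e-05]), 'ee_pos': array([144.73595835, 555.77922994, 196.87819221]), 'orientation': array([ 1.27062751e-01,  9.91894253e-01, -9.02262005e-04, -1.84495505e-04]), 'ft_force': array([ 0.02517859, -0.10866786, -0.18684495]), 'moment': array([-3.34243009e-02,  6.03925732e-03,  8.48928840e-05]), 'grip_force': 0.0, 'grip_width': 85.47021516366935}
[[ 2.00000e-02 -1.00000e+00  1.00000e-01  4.29280e+02]
 [-1.00000e+00 -2.00000e-02  2.00000e-02 -8.49000e+00]
 [-2.00000e-02 -1.00000e-01 -1.00000e+00  1.19432e+03]
 [ 0.00000e+00  0.00000e+00  0.00000e+00  1.00000e+00]]
[[ 9.6000e-01 -1.2000e-01  2.6000e-01  2.9520e+02]
 [-2.9000e-01 -4.9000e-01  8.3000e-01 -7.5593e+02]
 [ 2.0000e-02 -8.7000e-01 -5.0000e-01  5.4505e+02]
 [ 0.0000e+00  0.0000e+00  0.0000e+00  1.0000e+00]]
```

View pics/t0.png

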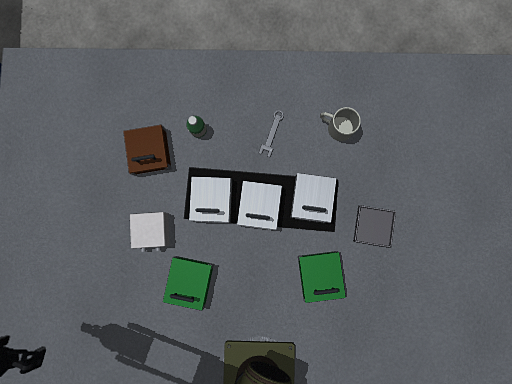

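View pics/s0.png

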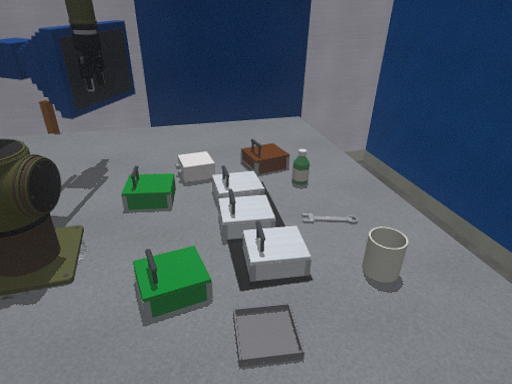

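Top view: the left-to-right candidates are white-lidded cases on the black mat at (210,199), (260,205) and (314,197). Look-alikes to leave: green (188,283), green (322,277), brown (147,149). The tray is at (375,226) and the white box at (148,230). First to open is the case at (210,199).

Run:
```python
from h import *
d=load('t0.png');f=d['frame'];s=load('s0.png')
hsv=cv2.cvtColor(f,cv2.COLOR_RGB2HSV)
m=((hsv[:,:,2]>165)&(hsv[:,:,1]<50)).astype(np.uint8)
m=cv2.morphologyEx(m,cv2.MORPH_CLOSE,np.ones((9,9)))
for c in cv2.findContours(m,0,1)[0]:
    if cv2.contourArea(c)<600: continue
    P=np.array([onz(d,p[0].astype(float),52.5)[:2] for p in c],np.float32)
    r=cv2.minAreaRect(P); box=cv2.boxPoints(r)
    print(cv2.boundingRect(c),np.round(r[0]),np.round(r[1]),round(r[2],1))
    x,y,w,h=cv2.boundingRect(c)
    k=np.zeros_like(m);k[y+3:y+h-3,x+3:x+w-3]=1
    hm=((hsv[:,:,2]<90)&(k>0)).astype(np.uint8)
    cc=max(cv2.findContours(hm,0,1)[0] or [None],key=lambda q:cv2.contourArea(q) if q is not None else 0)
    if cc is not None:
        q=cv2.minAreaRect(np.array([onz(d,p[0].astype(float),87.5)[:2] for p in cc],np.float32)); print('  handle',np.round(q[0]),np.round(q[1]),round(q[2],1))
        print('   side proj',proj(s,[[*q[0],87.5]]))
# tray
for p in [(357,206),(394,209),(392,247),(354,244)]: print('tray',np.round(onz(d,p,18)))
a=cv2.resize(f[160:260,120:400],None,fx=2.8,fy=2.8,interpolation=2)
b=cv2.resize(s['frame'][150:290,130:330],None,fx=3,fy=2,interpolation=2)
cv2.imwrite('pics/c1.png',a[:,:,::-1])
```

```text
(130, 212, 35, 38) [419. 335.] [107.  98.] 5.1
  handle [378. 282.] [0. 0.] 0.0
   side proj [[181.97752939 156.90749867]]
(237, 181, 45, 48) [503.   9.] [114. 128.] 83.9
  handle [468.  12.] [66. 12.] 85.5
   side proj [[230.71164321 196.41642655]]
(189, 177, 41, 45) [518. 155.] [114. 128.] 89.2
  handle [481. 155.] [66. 11.] 88.5
   side proj [[224.13684532 171.36669206]]
(292, 173, 44, 49) [ 529. -150.] [114. 128.] 83.5
  handle [ 494. -147.] [68. 12.] 83.6
   side proj [[259.19432419 230.8208591 ]]
tray [ 508. -284.   18.]
tray [ 501. -395.   18.]
tray [ 388. -388.   18.]
tray [ 394. -275.   18.]
```

View pics/c1.png

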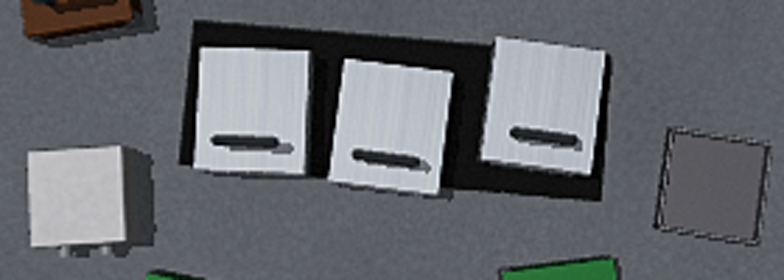

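The crop shows the three white cases with dark bars at crop (245,141), (385,158) and (543,135), matching the handle points in both views. The left case goes first.

```bash
cat >> h.py <<'E'
from scipy.spatial.transform import Rotation as Rn
def goal(yh,tilt):
    """tool y heading yh deg (world), tool z tilted by `tilt` deg from down towards heading yh-90 (tool x side)"""
    c=np.radians(yh); y=np.array([np.cos(c),np.sin(c),0]); z=np.array([0,0,-1.]); x=np.cross(y,z)
    return Rn.from_matrix(np.c_[x,y,z])*Rn.from_euler('y',tilt,degrees=True)
def delta(p,R=None):
    s=env.observe(); R0=Rn.from_quat(s['orientation'])
    rv=np.zeros(3) if R is None else np.degrees((R0.inv()*R).as_rotvec())/4
    R1=R0 if R is None else R
    print('clk %.1f'%s['clock'],'pos',np.round(s['ee_pos'],1),'rot units',np.round(rv,2),'| then shift units',np.round(R1.inv().apply(np.array(p)-s['ee_pos'])/40,2),'f',np.round(s['ft_force'],1),'w %.1f gf %.0f'%(s['grip_width'],s['grip_force']))
E
python3 -m creep '[[0,0,0,0,0,1],[0,0,0,0,0,1],[0,0,0,0,0,1],[0,0,0,0,0,1],[0,0,0,0,0,1],[0,0,0,0,0,1],[0,0,0,0,0,1],[0,0,0,0,0,1],[0,0,0,0,0,1],[0,0,0,0,0,1],[0,0,0,0,0,1],[0,0,0,0,0,1]]' 0.0 40
python3 -m creep '[[0,0,0,0,0,1],[0,0,0,0,0,1],[0,0,0,0,0,1],[0,0,0,0,0,1],[0,0,0,0,0,1],[0,0,0,0,0,1],[0,0,0,0,0,1],[0,0,0,0,0,0.1],[0,0,0,0,0,0],[0,0,0,0,0,0]]'
python3 -c "
from h import *
delta([482,155,150],goal(-1.2,0))"
```

```text
clock: 1.3
ee_pos: [144.8, 556.0, 197.2]
orientation: [0.521, 0.854, -0.001, 0.0]
ft_force: [-0.7, -0.5, 0.9]
grip_width: 42.8
grip_force: 0.0
clock: 2.3
ee_pos: [144.9, 556.3, 197.5]
orientation: [0.713, 0.701, -0.0, 0.0]
ft_force: [0.1, 0.2, -0.0]
grip_width: 42.5
grip_force: 0.0
clk 2.3 pos [144.9 556.3 197.5] rot units [-0.    0.01  0.07] | then shift units [-9.85  8.64  1.19] f [ 0.1  0.2 -0. ] w 42.5 gf 0
```

```bash
python3 -m creep '[[-0.82,0.72,0.1,0,0,0],[-0.82,0.72,0.1,0,0,0],[-0.82,0.72,0.1,0,0,0],[-0.82,0.72,0.1,0,0,0],[-0.82,0.72,0.1,0,0,0],[-0.82,0.72,0.1,0,0,0],[-0.82,0.72,0.1,0,0,0],[-0.82,0.72,0.1,0,0,0],[-0.82,0.72,0.1,0,0,0],[-0.82,0.72,0.1,0,0,0],[-0.82,0.72,0.1,0,0,0],[-0.82,0.72,0.1,0,0,0]]'
python3 -m creep '[[0,0,0,0,0,0],[0,0,0,0,0,0]]'
python3 -c "
from h import *
delta([482,155,71],goal(-1.2,0))"
```

```text
clock: 3.5
ee_pos: [484.7, 155.3, 149.7]
orientation: [0.713, 0.701, 0.0, 0.0]
ft_force: [0.9, 0.8, 0.2]
grip_width: 42.6
grip_force: 0.0
clock: 3.7
ee_pos: [483.9, 156.0, 149.4]
orientation: [0.714, 0.7, -0.0, -0.0]
ft_force: [-1.0, 0.2, -0.5]
grip_width: 42.4
grip_force: 0.0
clk 3.7 pos [483.9 156.  149.4] rot units [-0.01 -0.    0.02] | then shift units [-0.03 -0.05  1.96] f [-1.   0.2 -0.5] w 42.4 gf 0
```

```bash
python3 -m creep '[[0,-0.05,0.5,0,0,0],[0,0,0.5,0,0,0],[0,0,0.5,0,0,0],[0,0,0.4,0,0,0],[0,0,0.05,0,0,0],[0,0,0,0,0,0]]'
python3 -m creep '[[0,0,0,0,0,0],[0,0,0,0,0,0],[0,0,0,0,0,0],[0,0,0,0,0,0],[0,0,0,0,0,0],[0,0,0,0,0,0]]' -1 40
python3 -c "
from h import *
# handle arc steps in (tool y,tool z) units, from 0 in 8 steps + overshoot
a0=np.arctan2(41,100);r=np.hypot(41,100)
t=np.r_[np.linspace(0,1.13,9)]
P=np.c_[-r*np.cos(a0+t),r*np.sin(a0+t)];print(np.round(np.diff(P,axis=0)*[1,-1]/40,2).tolist())"
```

```text
clock: 4.3
ee_pos: [480.6, 157.8, 71.7]
orientation: [0.713, 0.702, -0.0, -0.0]
ft_force: [-0.3, -0.3, -0.7]
grip_width: 42.5
grip_force: 0.0
clock: 4.9
ee_pos: [481.7, 156.8, 71.8]
orientation: [0.713, 0.701, 0.0, 0.0]
ft_force: [-0.1, 1.0, 0.3]
grip_width: -0.1
grip_force: 0.0
[[0.17, -0.34], [0.22, -0.31], [0.26, -0.28], [0.29, -0.24], [0.33, -0.2], [0.35, -0.15], [0.37, -0.1], [0.38, -0.05]]
```

The fingers shut on nothing, so I'll take a look.

Run:
```python
from h import *
d=shot('side','s1.png');t=shot('top','t1.png')
a=cv2.resize(d['frame'][110:230,160:300],None,fx=4,fy=4,interpolation=2)
b=cv2.resize(t['frame'][165:245,180:240],None,fx=4,fy=4,interpolation=2)
o=np.zeros((480,800,3),np.uint8);o[:,:560]=a;o[:320,560:]=b
cv2.imwrite('pics/c2.png',o[:,:,::-1])
s=env.observe();print(proj(d,[s['ee_pos']]),proj(t,[s['ee_pos']]))
```

```text
[[224.15213261 175.97074896]] [[207.46678581 210.57321971]]
```

View pics/c2.png

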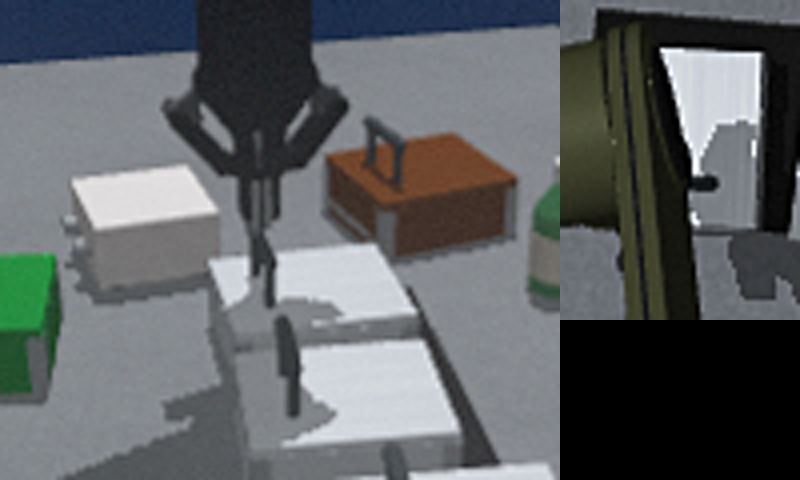

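Run:
```python
from h import *
A=load('s0.png')['frame'][135:200,200:250];B=load('s1.png')['frame'][135:200,200:250]
o=np.hstack([cv2.resize(i,None,fx=8,fy=8,interpolation=0) for i in(A,B)])
cv2.imwrite('pics/c3.png',o[:,:,::-1])
d=load('s1.png')
for z in (72,87.5,110):print(z,proj(d,[[482,157,z],[482,128,z],[482,186,z]]).round(1).tolist())
```

```text
72 [[224.3, 175.8], [226.5, 180.4], [222.2, 171.5]]
87.5 [[224.1, 171.0], [226.4, 175.5], [222.0, 166.7]]
110 [[224.0, 163.8], [226.2, 168.1], [221.8, 159.6]]
```

View pics/c3.png

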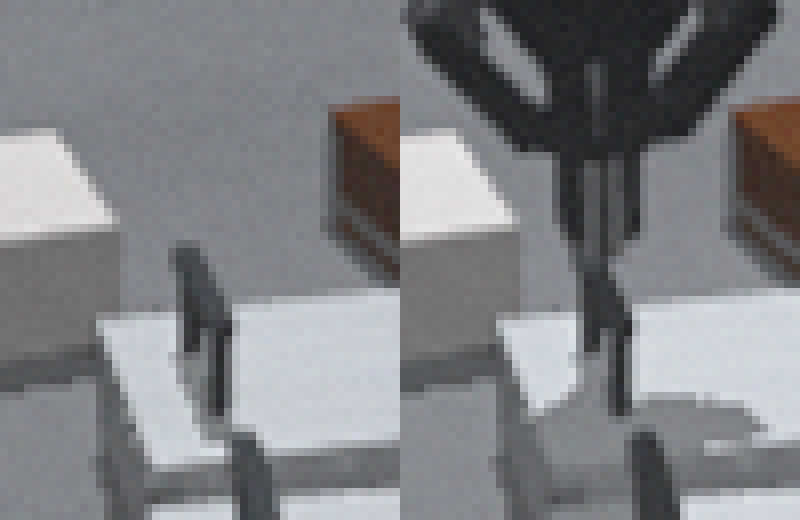

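Left half: the bar runs (222,166)–(228,176), which fits z=87.5. Right half: the shut fingertips end near (224,169), just at the bar's top, so they are higher than the reported TCP suggests. I'll raise the gripper clear and measure the tip.

```bash
python3 -m creep '[[0,0,-0.5,0,0,0],[0,0,-0.5,0,0,0],[0,0,0,0,0,0],[0,0,0,0,0,0]]'
python3 - <<'E'
from h import *
d=shot('side','s2.png');s=env.observe();p=s['ee_pos'];print(p,s['orientation'])
for dz in (0,10,20,30):print(dz,proj(d,[p+[0,0,dz]]).round(1).tolist())
A=load('s0.png')['frame'];B=d['frame']
D=np.abs(A.astype(int)-B).sum(2)
print(D[145:182,214:236])
A0=load('s0.png');q=[144.74,555.78,196.88]
print('start',proj(A0,[q]),proj(load('t0.png'),[q]))
cv2.imwrite('pics/c4.png',np.hstack([cv2.resize(A[40:110,60:130],None,fx=5,fy=5,interpolation=0),cv2.resize(B[110:180,190:260],None,fx=5,fy=5,interpolation=0)])[:,:,::-1])
E
```

```text
clock: 5.4
ee_pos: [481.9, 156.9, 111.9]
orientation: [0.713, 0.701, 0.0, 0.0]
ft_force: [-0.1, -0.4, 0.3]
grip_width: 0.2
grip_force: 0.0
[481.23737421 156.77424206 111.24532279] [ 7.13260794e-01  7.00898679e-01 -2.47175649e-04 -1.42046917e-04]
0 [[223.7, 163.4]]
10 [[223.6, 160.2]]
20 [[223.5, 156.9]]
30 [[223.4, 153.5]]
[[ 20   6   6  15  29 171 279 279 193 118 172 207 133 157 251 216  28  26
   11   4  12  12]
 [ 11  15  10  25  13 161 283 267 192 114 178 205 129 166 247 192  20  24
   19  12  12  20]
 [  9  18  17  14  31 143 277 265 190 117 187 212 134 159 264 205  24  19
   11  17   2  16]
 [  8  21  15   9  22 135 279 277 210 123 164 233 137 167 252 235  36  24
   14   8  17   8]
 [ 12  14   7  14  29 117 261 267 212 127 171 228 131 164 246 247  27  15
   12  19   8  11]
 [  9  16   6  22  17   2 174 272 208 130 165 246 127 160 257 138   8  18
   13  10   2   2]
 [ 12   4  14  12  19  33 100 254 233 128 150 215 138 138 181  47   4  14
   15   8   3  10]
 [  8  13   3  17   7  13  12  90 138 109 180 227 154  89  35   1  10  21
   12  12  10   9]
 [ 20  19  25  20  20  10  18  
[... 2032 characters left out ...]
  18  22  16  27  16   9  12   9  14  27  36  13  19  17
   20  24  21  27]
 [ 26  19  20   6  13  26  23  21  14   2   7  19   3   3   9  24  17  30
   19  21  17  18]
 [ 15  20  22  22  19  19  32  20  14   3   8   2  20   3   4  21  23  22
   18  19  16  16]
 [ 21  22  14  13  25  32  24  17  11  17  11   2   3   5  18  11  21  14
   17  22  17  16]
 [ 18  18  15  19  29  20  19  19  10   7   8  13  11  17   5  14  18  18
   11  18  23  24]
 [ 18  26  15  11  25  13  19  12   9  19  13  15   3  10   9  20  22  18
   17  19  20  24]
 [  1   7  21  15  18  21  19  23  23  10  10  13   1  10   7  25  26  18
   21  17  18  20]]
start [[ 98.31534412 100.53967024]] [[ 36.87295637 339.07263631]]
```

View pics/c4.png

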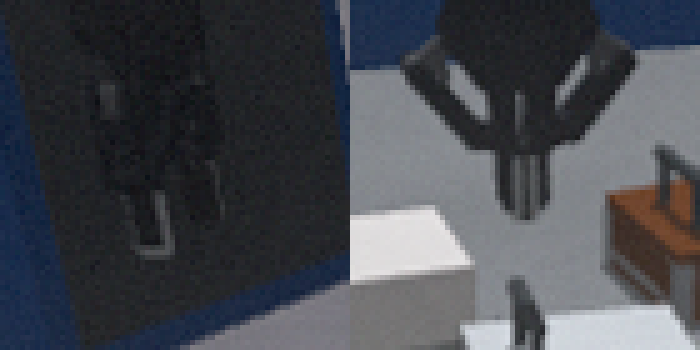

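Run:
```python
from h import *
A=load('t0.png')['frame'];B=load('s0.png')['frame'];d=load('t0.png');s=load('s0.png')
g=lambda i:np.clip(i.astype(float)*2.2,0,255).astype(np.uint8)
a=cv2.resize(g(A[324:384,0:60]),None,fx=6.5,fy=6.5,interpolation=0);b=cv2.resize(g(B[40:110,60:130]),None,fx=390/70,fy=390/70,interpolation=0)
cv2.imwrite('pics/c5.png',np.hstack([a,b])[:,:,::-1])
th=np.radians(75.4);y=np.array([np.cos(th),np.sin(th),0]);q=np.array([144.9,556.4,197.7])
for dz in (13,41):
  P=[q+y*k+[0,0,dz] for k in(-42.5,0,42.5)]
  print(dz,((proj(d,P)-[0,324])*6.5).round().tolist(),((proj(s,P)-[60,40])*390/70+[390,0]).round().tolist())
```

```text
13 [[322.0, 140.0], [217.0, 108.0], [113.0, 75.0]] [[574.0, 333.0], [599.0, 314.0], [623.0, 295.0]]
41 [[280.0, 162.0], [173.0, 129.0], [66.0, 95.0]] [[563.0, 284.0], [589.0, 266.0], [614.0, 248.0]]
```

View pics/c5.png

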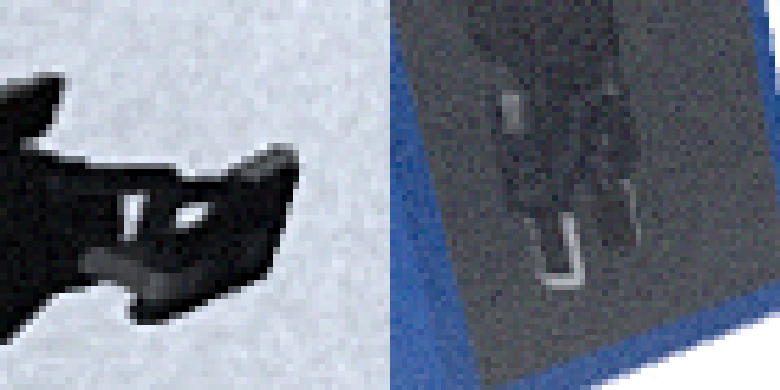

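Left half: the right-hand fingertip is at (285,150). Right half: the tips are at (560,285) and (620,245). Both views put the real tips about 28 mm above the reported TCP, with no sideways error, so the tool is about 28 mm shorter than reported. I'll correct for that and go down again, watching the force.

```bash
python3 -m creep '[[0,0,0,0,0,0],[0,0,0,0,0,0],[0,0,0,0,0,0],[0,0,0,0,0,0],[0,0.03,0.4,0,0,0],[0,0,0.4,0,0,0],[0,0,0.3,0,0,0],[0,0,0.3,0,0,0],[0,0,0,0,0,0]]' 0
python3 -m creep '[[0,0,0.2,0,0,0],[0,0,0.1,0,0,0],[0,0,0,0,0,0]]'
python3 -m creep '[[0,0,0,0,0,0],[0,0,0,0,0,0],[0,0,0,0,0,0],[0,0,0,0,0,0],[0,0,0,0,0,0]]' -1 40
```

```text
clock: 6.35
ee_pos: [481.4, 156.5, 54.0]
orientation: [0.713, 0.701, -0.002, -0.001]
ft_force: [-0.5, 0.2, -0.3]
grip_width: 42.7
grip_force: 0.0
clock: 6.65
ee_pos: [482.6, 156.8, 43.3]
orientation: [0.713, 0.701, -0.0, -0.0]
ft_force: [0.3, 0.4, -0.0]
grip_width: 42.8
grip_force: 0.0
clock: 7.15
ee_pos: [482.2, 157.0, 44.1]
orientation: [0.713, 0.701, -0.0, -0.0]
ft_force: [-4.2, 0.6, 5.7]
grip_width: 9.2
grip_force: 39.1
```

```bash
python3 -m creep '[[0,0.17,-0.34,0,0,0],[0,0.22,-0.31,0,0,0],[0,0.26,-0.28,0,0,0],[0,0.29,-0.24,0,0,0]]'
python3 -m creep '[[0,0.33,-0.2,0,0,0],[0,0.35,-0.15,0,0,0],[0,0.37,-0.1,0,0,0],[0,0.36,-0.05,0,0,0],[0,0,0,0,0,0],[0,0,0,0,0,0]]'
```

```text
clock: 7.55
ee_pos: [513.9, 156.4, 89.6]
orientation: [0.713, 0.701, -0.004, -0.004]
ft_force: [-11.6, 2.8, 4.8]
grip_width: 9.2
grip_force: 39.0
clock: 8.15
ee_pos: [576.6, 155.5, 112.0]
orientation: [0.713, 0.701, 0.0, -0.0]
ft_force: [-4.1, -0.0, 10.2]
grip_width: 9.3
grip_force: 41.1
```

```bash
python3 -m creep '[[0,0.06,0,0,0,0],[0,0.06,0,0,0,0],[0,0,0,0,0,0]]'
python3 -m creep '[[0,0.06,0,0,0,0],[0,0.06,0,0,0,0],[0,0,0,0,0,0],[0,0,0,0,0,0]]'
```

```text
clock: 8.45
ee_pos: [576.5, 155.5, 112.0]
orientation: [0.713, 0.701, -0.003, -0.003]
ft_force: [-13.1, 1.2, 17.7]
grip_width: 9.4
grip_force: 41.9
clock: 8.85
ee_pos: [576.3, 155.5, 111.9]
orientation: [0.713, 0.701, -0.006, -0.006]
ft_force: [-23.5, 1.6, 24.8]
grip_width: 9.1
grip_force: 42.7
```

The lid is at its stop: the force rises with no motion. I'll back off the load, open a little and rise.

```bash
python3 -m creep '[[0,-0.1,0,0,0,0],[0,-0.08,0,0,0,0],[0,0,0,0,0,0]]'
python3 -m creep '[[0,0,0,0,0,0],[0,0,0,0,0,0],[0,0,0,0,0,0],[0,0,-0.3,0,0,0],[0,0,-0.5,0,0,0],[0,0,-0.5,0,0,0],[0,0,-0.7,0,0,0],[0,0,-0.7,0,0,0],[0,0,0,0,0,0]]' -0.5
```

```text
clock: 9.15
ee_pos: [576.6, 155.5, 112.0]
orientation: [0.713, 0.701, -0.001, -0.001]
ft_force: [-8.9, 0.4, 13.5]
grip_width: 9.2
grip_force: 41.4
clock: 10.05
ee_pos: [582.8, 155.8, 223.9]
orientation: [0.713, 0.701, 0.004, 0.003]
ft_force: [0.4, -0.2, -0.1]
grip_width: 21.5
grip_force: 0.0
```

```bash
python3 -m creep '[[0.1,-0.7,0,0,0,0.5],[0.3,-0.7,0,0,0,0.58],[0.5,-0.6,0,0,0,0],[0.7,-0.5,0,0,0,0],[0.7,-0.3,0.3,0,0,0],[0.7,0,0.6,0,0,0],[0.6,0,0.6,0,0,0],[0,0,0,0,0,0]]' 0
python3 - <<'E'
from h import *
delta([468.5,12.2,43],goal(-5.5,0))
d=shot('top','t3.png')
cv2.imwrite('pics/c6.png',cv2.resize(d['frame'][160:250,170:290],None,fx=6,fy=6,interpolation=2)[:,:,::-1])
E
```

```text
clock: 10.85
ee_pos: [477.9, 307.2, 155.0]
orientation: [0.738, 0.675, -0.003, -0.001]
ft_force: [-0.7, -0.8, -1.2]
grip_width: 42.7
grip_force: 0.0
clk 10.8 pos [477.9 307.2 155. ] rot units [-0.08  0.03  0.08] | then shift units [-7.36  0.47  2.8 ] f [-0.7 -0.8 -1.2] w 42.7 gf 0
```

View pics/c6.png

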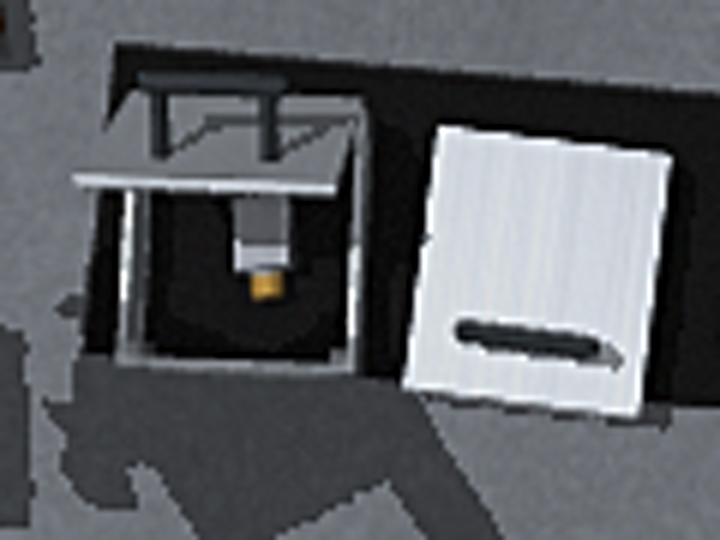

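The left case, now open, holds a grey block at crop (262,230) with a brass barrel on its front end at (265,285) and none on top. That is the straight adaptor, so not this one. Next is the middle case.

```bash
python3 -m creep '[[-0.9,0.05,0,0,0,0.08],[-0.9,0.05,0,0,0,0],[-0.9,0.05,0,0,0,0],[-0.9,0.05,0,0,0,0],[-0.9,0.06,0,0,0,0],[-0.9,0.06,0,0,0,0],[-0.98,0.08,0.2,0,0,0],[-0.98,0.07,0.3,0,0,0],[0,0,0.3,0,0,0],[0,0,0,0,0,0],[0,0,0,0,0,0]]'
python3 -c "
from h import *
delta([468.5,12.2,43],goal(-5.5,0))"
```

```text
clock: 12.0
ee_pos: [470.1, 10.3, 127.3]
orientation: [0.741, 0.671, 0.0, 0.0]
ft_force: [0.0, 0.0, 0.3]
grip_width: 42.4
grip_force: 0.0
clk 12.0 pos [470.1  10.3 127.3] rot units [ 0.01  0.   -0.05] | then shift units [ 0.04 -0.04  2.11] f [0.  0.  0.3] w 42.4 gf 0
```

```bash
python3 -m creep '[[0.04,-0.03,0.5,0,0,0],[0,0,0.5,0,0,0],[0,0,0.5,0,0,0],[0,0,0.4,0,0,0],[0,0,0.2,0,0,0],[0,0,0,0,0,0]]'
python3 -m creep '[[0,0,0,0,0,0],[0,0,0,0,0,0],[0,0,0,0,0,0],[0,0,0,0,0,0],[0,0,0,0,0,0]]' -1 40
```

```text
clock: 12.6
ee_pos: [468.8, 13.2, 42.3]
orientation: [0.741, 0.672, -0.0, -0.0]
ft_force: [-0.3, 0.5, -0.5]
grip_width: 42.6
grip_force: 0.0
clock: 13.1
ee_pos: [468.1, 13.0, 43.5]
orientation: [0.741, 0.671, -0.0, -0.0]
ft_force: [-2.4, 1.3, 5.4]
grip_width: 9.2
grip_force: 39.0
```

```bash
python3 -m creep '[[0,0.17,-0.34,0,0,0],[0,0.22,-0.31,0,0,0],[0,0.26,-0.28,0,0,0],[0,0.29,-0.24,0,0,0],[0,0.33,-0.2,0,0,0],[0,0.35,-0.15,0,0,0],[0,0.37,-0.1,0,0,0],[0,0.36,-0.05,0,0,0],[0,0,0,0,0,0],[0,0,0,0,0,0]]'
python3 -m creep '[[0,0.06,0,0,0,0],[0,0.06,0,0,0,0],[0,0,0,0,0,0]]'
python3 -m creep '[[0,0.06,0,0,0,0],[0,0.06,0,0,0,0],[0,0,0,0,0,0],[0,0,0,0,0,0]]'
```

```text
clock: 14.1
ee_pos: [562.1, 3.0, 111.4]
orientation: [0.741, 0.671, -0.0, 0.0]
ft_force: [-4.5, -1.8, 10.6]
grip_width: 9.2
grip_force: 41.2
clock: 14.4
ee_pos: [562.0, 3.1, 111.3]
orientation: [0.741, 0.671, -0.003, -0.003]
ft_force: [-14.3, 0.3, 19.1]
grip_width: 9.6
grip_force: 42.1
clock: 14.8
ee_pos: [561.7, 3.1, 111.2]
orientation: [0.741, 0.672, -0.006, -0.006]
ft_force: [-21.9, 0.5, 26.4]
grip_width: 9.2
grip_force: 42.9
```

```bash
python3 -m creep '[[0,-0.1,0,0,0,0],[0,-0.08,0,0,0,0],[0,0,0,0,0,0]]'
python3 -m creep '[[0,0,0,0,0,0],[0,0,0,0,0,0],[0,0,0,0,0,0],[0,0,-0.3,0,0,0],[0,0,-0.5,0,0,0],[0,0,-0.5,0,0,0],[0,0,-0.7,0,0,0],[0,0,-0.7,0,0,0],[0,0,0,0,0,0]]' -0.5
python3 -m creep '[[-0.7,-0.3,0,0,0,0.2],[-0.8,-0.3,0,0,0,0],[-0.8,-0.3,0,0,0,0],[-0.8,-0.3,0.4,0,0,0],[-0.8,-0.28,0.5,0,0,0],[0,0,0,0,0,0],[0,0,0,0,0,0]]' 0
python3 - <<'E'
from h import *
delta([494,-146.5,43],goal(-6.4,0))
d=shot('top','t4.png')
cv2.imwrite('pics/c7.png',cv2.resize(d['frame'][160:250,200:320],None,fx=6,fy=6,interpolation=2)[:,:,::-1])
E
```

```text
clock: 15.1
ee_pos: [562.1, 3.0, 111.4]
orientation: [0.741, 0.672, -0.001, -0.001]
ft_force: [-8.7, -0.5, 13.0]
grip_width: 9.5
grip_force: 41.6
clock: 16.0
ee_pos: [568.5, 3.0, 222.5]
orientation: [0.741, 0.671, 0.003, 0.003]
ft_force: [0.9, -0.7, -0.9]
grip_width: 21.6
grip_force: 0.0
clock: 16.7
ee_pos: [488.3, -145.7, 180.7]
orientation: [0.746, 0.665, -0.0, -0.001]
ft_force: [-0.5, 0.1, -0.7]
grip_width: 43.3
grip_force: 0.0
clk 16.7 pos [ 488.3 -145.7  180.7] rot units [-0.02 -0.01 -0.04] | then shift units [-0.01  0.14  3.44] f [-0.5  0.1 -0.7] w 43.3 gf 0
```

View pics/c7.png

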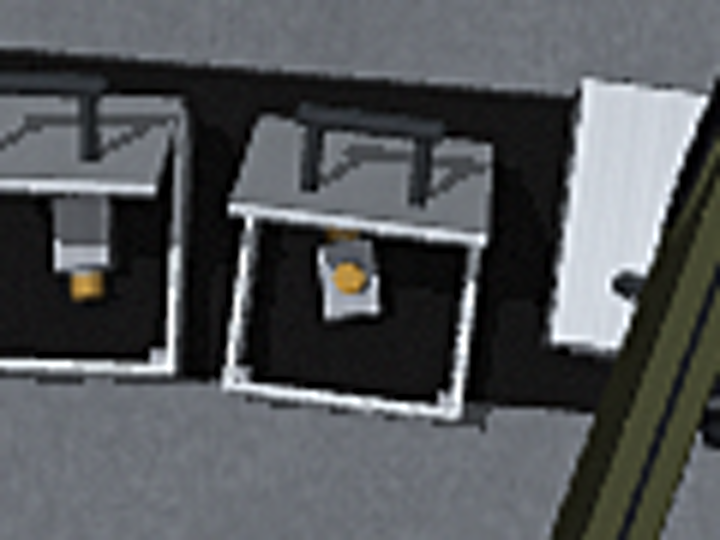

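The middle case holds a block with a brass barrel on top at crop (348,278) and one on its far end at (342,235). That is the angle adaptor, so the right case stays shut. Measuring its pose and the tray next.

Run:
```python
from h import *
d=load('t4.png');f=d['frame'];g=cv2.resize(f,None,fx=4,fy=4,interpolation=cv2.INTER_CUBIC)
hsv=cv2.cvtColor(g,cv2.COLOR_RGB2HSV)
up=lambda c:((np.array(c,float)+.5)/4-.5)
roi=np.zeros(g.shape[:2],np.uint8);x0,y0,x1,y1=[int(v*4) for v in(200+295/6,160+228/6,200+405/6,160+340/6)];roi[y0:y1,x0:x1]=1
br=((hsv[:,:,1]>110)&(hsv[:,:,2]>90)&(roi>0)).astype(np.uint8)
cs=sorted(cv2.findContours(br,0,1)[0],key=cv2.contourArea)[::-1][:2]
for c in cs:
    (u,v),r=cv2.minEnclosingCircle(c);w=up((u,v));print('brass',w.round(1),cv2.contourArea(c)/16,onz(d,w,42).round(1),onz(d,w,18).round(1),'r mm',r/4/ (d['camera_matrix'][0,0]/1150))
bl=((hsv[:,:,2]>75)&(roi>0)).astype(np.uint8)
# stay below lid edge: drop component touching the roi top
bl[:int((160+243/6)*4)]=0
c=max(cv2.findContours(bl,0,1)[0],key=cv2.contourArea)
P=np.array([onz(d,up(p[0]),32)[:2] for p in c],np.float32)
q=cv2.minAreaRect(P);print('block',np.round(q[0],1),np.round(q[1],1),q[2]); print(cv2.boxPoints(q).round(1).tolist())
# tray
t=load('t0.png')['frame'];
s=load('s0.png')
print('side tray pix', proj(s,[[505,-284,18],[498,-395,18],[388,-388,18],[394,-275,18],[448,-335,4]]).round().tolist())
```

```text
brass [257.8 205.8] 17.71875 [500.3  12.9  42. ] [501.8  13.4  18. ] r mm 7.679471736410863
brass [255.1 197.9] 0.0 [523.6  21.4  42. ] [525.6  22.   18. ] r mm 7.344455562430261e-05
block [499.8  13.4] [37.1 29.5] 8.258807182312012
[[479.29998779296875, 25.399999618530273], [483.6000061035156, -3.799999952316284], [520.2999877929688, 1.5], [516.0999755859375, 30.700000762939453]]
side tray pix [[284.0, 299.0], [304.0, 348.0], [239.0, 360.0], [228.0, 307.0], [264.0, 332.0]]
```

```bash
python3 -c "
from h import *
delta([454,7,110],goal(-81.8,25))"
```

```text
clk 16.8 pos [ 489.3 -145.3  181.3] rot units [-4.11  5.31 18.51] | then shift units [-1.05 -3.89  1.48] f [ 0.4 -0.2 -0.2] w 42.8 gf 0
```

```bash
python3 -m creep '[[0,0,0,-0.205,0.265,0.925],[0,0,0,-0.205,0.265,0.925],[0,0,0,-0.205,0.265,0.925],[0,0,0,-0.205,0.265,0.925],[0,0,0,-0.205,0.265,0.925],[0,0,0,-0.205,0.265,0.925],[0,0,0,-0.205,0.265,0.925],[0,0,0,-0.205,0.265,0.925],[0,0,0,-0.205,0.265,0.925],[0,0,0,-0.205,0.265,0.925]]'
python3 -m creep '[[0,0,0,-0.205,0.265,0.925],[0,0,0,-0.205,0.265,0.925],[0,0,0,-0.205,0.265,0.925],[0,0,0,-0.205,0.265,0.925],[0,0,0,-0.205,0.265,0.925],[0,0,0,-0.205,0.265,0.925],[0,0,0,-0.205,0.265,0.925],[0,0,0,-0.205,0.265,0.925],[0,0,0,-0.205,0.265,0.925],[0,0,0,-0.205,0.265,0.925],[0,0,0,0,0,0],[0,0,0,0,0,0]]'
python3 - <<'E'
from h import *
delta([454,7,110],goal(-81.8,25))
s=shot('side','s5.png');ob=env.observe();p=ob['ee_pos'];R=Rn.from_quat(ob['orientation']).as_matrix()
print('toolz',R[:,2].round(2),'tooly',R[:,1].round(2))
back=28+5
for n,c in(('tool',p-back*R[:,2]),('world',p+[0,0,back]),('none',p)):
    print(n,proj(s,[c-21*R[:,1],c,c+21*R[:,1]]).round(1).tolist())
u,v=proj(s,[p])[0].astype(int);x,y=max(u-60,0),max(v-80,0);print(x,y)
cv2.imwrite('pics/c8.png',cv2.resize(s['frame'][y:y+120,x:x+120],None,fx=5,fy=5,interpolation=2)[:,:,::-1])
E
```

```text
clock: 17.75
ee_pos: [490.4, -144.5, 182.3]
orientation: [0.913, 0.391, 0.116, -0.008]
ft_force: [0.3, 1.1, -0.2]
grip_width: 42.8
grip_force: 0.0
clock: 18.95
ee_pos: [489.8, -144.9, 182.1]
orientation: [0.974, 0.072, 0.216, -0.015]
ft_force: [0.2, 0.7, 0.1]
grip_width: 43.0
grip_force: 0.0
clk 18.9 pos [ 489.8 -144.9  182.1] rot units [-0.    0.    0.07] | then shift units [-1.07 -3.89  1.49] f [0.2 0.7 0.1] w 43.0 gf 0
toolz [ 0.42  0.06 -0.91] tooly [ 0.15 -0.99  0.  ]
tool [[248.2, 176.3], [252.5, 180.7], [257.0, 185.4]]
world [[254.5, 173.7], [258.9, 178.1], [263.6, 182.7]]
none [[254.2, 188.0], [258.5, 192.6], [263.0, 197.4]]
198 112
```

View pics/c8.png

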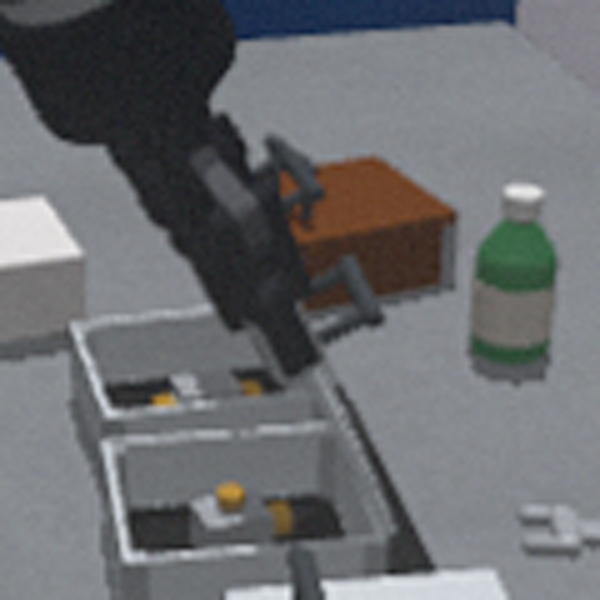

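The crop confirms it: in the side view the left part at (160,395)/(250,387) has two end barrels, and the middle part at (230,495) has a top barrel. The near fingertip at (302,371) matches the 28 mm offset lying along the tool axis.

```bash
python3 -c "
from h import *
delta([466,8.3,95],goal(-81.8,25))"
python3 -m creep '[[-0.05,-0.6,0,0,0,0],[-0.1,-0.7,0,0,0,0],[-0.15,-0.7,0.2,0,0,0.07],[-0.15,-0.7,0.3,0,0,0],[-0.15,-0.7,0.4,0,0,0],[-0.2,-0.47,0.4,0,0,0],[0,0,0.2,0,0,0],[0,0,0,0,0,0],[0,0,0,0,0,0]]'
python3 -c "
from h import *
delta([516.7,15.4,-14.4],goal(-81.8,25))"
```

```text
clk 19.0 pos [ 489.9 -145.2  182. ] rot units [0.   0.   0.06] | then shift units [-0.96 -3.88  1.95] f [ 0.3  0.3 -1.2] w 42.6 gf 0
clock: 19.9
ee_pos: [465.0, 6.6, 114.2]
orientation: [0.974, 0.068, 0.216, -0.015]
ft_force: [-0.1, -0.3, -0.3]
grip_width: 42.8
grip_force: 0.0
clk 19.9 pos [465.    6.6 114.2] rot units [ 0.01 -0.01 -0.04] | then shift units [-0.17 -0.03  3.47] f [-0.1 -0.3 -0.3] w 42.8 gf 0
```

```bash
python3 -m creep '[[-0.17,-0.03,0.5,0,0,-0.04],[0,0,0.6,0,0,0],[0,0,0.6,0,0,0],[0,0,0.5,0,0,0],[0,0,0.3,0,0,0],[0,0,0.2,0,0,0],[0,0,0,0,0,0],[0,0,0,0,0,0]]'
python3 -m creep '[[0,0,0.2,0,0,0],[0,0,0.2,0,0,0],[0,0,0.2,0,0,0],[0,0,0.15,0,0,0],[0,0,0,0,0,0],[0,0,0,0,0,0]]'
python3 -c "
from h import *
delta([516.7,15.4,-14.4],goal(-81.8,25))"
```

```text
clock: 20.7
ee_pos: [503.4, 13.2, 13.2]
orientation: [0.974, 0.069, 0.216, -0.015]
ft_force: [0.4, -0.0, -0.8]
grip_width: 42.4
grip_force: 0.0
clock: 21.3
ee_pos: [515.2, 15.7, -13.8]
orientation: [0.974, 0.07, 0.216, -0.015]
ft_force: [-0.0, 1.5, -0.3]
grip_width: 42.6
grip_force: 0.0
clk 21.3 pos [515.2  15.7 -13.8] rot units [ 0.   -0.01 -0.01] | then shift units [0.03 0.01 0.03] f [-0.   1.5 -0.3] w 42.6 gf 0
```

No contact. Close gently, then lift slightly to check the hold.

```bash
python3 -m creep '[[0,0,0,0,0,0],[0,0,0,0,0,0],[0,0,0,0,0,0],[0,0,0,0,0,0],[0,0,0,0,0,0]]' -1 35
python3 -m creep '[[0,0,-0.1,0,0,0],[0,0,-0.2,0,0,0],[0,0,-0.3,0,0,0],[0,0,0,0,0,0],[0,0,0,0,0,0]]'
python3 -c "
from h import *
delta([516.7,15.4,-14.4],goal(-81.8,25))"
```

```text
clock: 21.8
ee_pos: [514.9, 15.7, -13.7]
orientation: [0.974, 0.07, 0.216, -0.015]
ft_force: [-2.2, -1.0, 6.0]
grip_width: 27.0
grip_force: 34.8
clock: 22.3
ee_pos: [505.1, 14.7, 6.9]
orientation: [0.974, 0.07, 0.216, -0.016]
ft_force: [-0.3, 0.1, -1.5]
grip_width: 27.6
grip_force: 34.9
clk 22.3 pos [505.1  14.7   6.9] rot units [-0. -0. -0.] | then shift units [0.04 0.02 0.61] f [-0.3  0.1 -1.5] w 27.6 gf 35
```

```bash
python3 -m creep '[[0,0,-0.3,0,0,0],[0,0,-0.5,0,0,0],[0,0,-0.6,0,0,0],[0,0,-0.6,0,0,0],[0,0,-0.6,0,0,0],[0,0,-0.4,0,0,0],[0,0,0,0,0,0],[0,0,0,0,0,0]]'
python3 -c "
from h import *
delta([456.9,-332.3,115],goal(-81.8,25))"
```

```text
clock: 23.1
ee_pos: [455.3, 8.0, 114.9]
orientation: [0.974, 0.07, 0.216, -0.016]
ft_force: [-0.7, -0.7, -1.1]
grip_width: 27.5
grip_force: 34.9
clk 23.1 pos [455.3   8.  114.9] rot units [-0.02 -0.   -0.01] | then shift units [-1.06  8.43 -0.5 ] f [-0.7 -0.7 -1.1] w 27.5 gf 35
```

```bash
python3 -m creep '[[-0.05,0.4,-0.05,0,0,0],[-0.1,0.7,-0.05,0,0,0],[-0.1,0.8,-0.05,0,0,0],[-0.1,0.8,-0.05,0,0,0],[-0.1,0.8,-0.05,0,0,0],[-0.1,0.8,-0.05,0,0,0],[-0.1,0.8,-0.05,0,0,0],[-0.1,0.8,-0.05,0,0,0],[-0.1,0.8,-0.05,0,0,0],[-0.1,0.8,-0.05,0,0,0],[-0.1,0.6,0,0,0,0],[0,0.33,0,0,0,0]]'
python3 -m creep '[[0,0,0,0,0,0],[0,0,0,0,0,0]]'
python3 -c "
from h import *
delta([456.9,-332.3,-11],goal(-81.8,25))"
```

```text
clock: 24.3
ee_pos: [457.6, -335.3, 113.4]
orientation: [0.974, 0.069, 0.215, -0.016]
ft_force: [0.2, 0.4, -2.4]
grip_width: 27.2
grip_force: 35.0
clock: 24.5
ee_pos: [456.8, -331.2, 114.0]
orientation: [0.974, 0.07, 0.215, -0.017]
ft_force: [-0.4, 1.4, -1.7]
grip_width: 27.3
grip_force: 34.9
clk 24.5 pos [ 456.8 -331.2  114. ] rot units [-0.05  0.02 -0.02] | then shift units [-1.32  0.03  2.83] f [-0.4  1.4 -1.7] w 27.3 gf 35
```

```bash
python3 -m creep '[[-0.2,0,0.43,0,0,0],[-0.23,0,0.5,0,0,0],[-0.23,0,0.5,0,0,0],[-0.23,0,0.5,0,0,0],[-0.19,0.03,0.4,0,0,0],[-0.1,0,0.2,0,0,0],[-0.05,0,0.1,0,0,0],[0,0,0,0,0,0],[0,0,0,0,0,0]]'
python3 -c "
from h import *
delta([456.9,-332.3,-13.7],goal(-81.8,25))"
```

```text
clock: 25.4
ee_pos: [457.5, -334.0, -0.2]
orientation: [0.974, 0.07, 0.216, -0.015]
ft_force: [0.3, -0.7, -2.1]
grip_width: 27.2
grip_force: 35.0
clk 25.4 pos [ 4.575e+02 -3.340e+02 -2.000e-01] rot units [0. 0. 0.] | then shift units [-0.15 -0.05  0.3 ] f [ 0.3 -0.7 -2.1] w 27.2 gf 35
```

```bash
python3 -m creep '[[-0.04,0,0.08,0,0,0],[-0.04,0,0.08,0,0,0],[-0.03,0,0.06,0,0,0],[0,0,0,0,0,0],[0,0,0,0,0,0]]'
python3 -m creep '[[-0.013,0,0.03,0,0,0],[0,0,0,0,0,0],[0,0,0,0,0,0]]'
python3 -m creep '[[-0.013,0,0.03,0,0,0],[0,0,0,0,0,0],[0,0,0,0,0,0]]'
```

```text
clock: 25.9
ee_pos: [456.7, -334.1, -10.8]
orientation: [0.974, 0.07, 0.215, -0.016]
ft_force: [0.3, -1.0, -2.2]
grip_width: 27.7
grip_force: 35.0
clock: 26.2
ee_pos: [456.8, -334.0, -12.0]
orientation: [0.974, 0.07, 0.215, -0.016]
ft_force: [-0.2, 0.3, -0.9]
grip_width: 27.5
grip_force: 35.0
clock: 26.5
ee_pos: [456.8, -334.0, -13.4]
orientation: [0.974, 0.07, 0.215, -0.016]
ft_force: [-0.0, -0.1, -1.5]
grip_width: 27.0
grip_force: 35.0
```

```bash
python3 -m creep '[[-0.01,0,0.022,0,0,0],[0,0,0,0,0,0],[0,0,0,0,0,0]]'
python3 -m creep '[[-0.01,0,0.022,0,0,0],[0,0,0,0,0,0],[0,0,0,0,0,0]]'
```

```text
clock: 26.8
ee_pos: [456.8, -334.0, -14.3]
orientation: [0.974, 0.07, 0.215, -0.016]
ft_force: [0.2, 0.3, -1.3]
grip_width: 27.4
grip_force: 35.0
clock: 27.1
ee_pos: [456.8, -334.0, -15.3]
orientation: [0.974, 0.07, 0.215, -0.016]
ft_force: [0.5, -0.2, -1.8]
grip_width: 27.3
grip_force: 35.0
```

```bash
python3 -m creep '[[-0.01,0,0.022,0,0,0],[0,0,0,0,0,0],[0,0,0,0,0,0]]'
python3 -m creep '[[-0.01,0,0.022,0,0,0],[0,0,0,0,0,0],[0,0,0,0,0,0]]'
```

```text
clock: 27.4
ee_pos: [456.9, -334.0, -16.3]
orientation: [0.974, 0.07, 0.215, -0.016]
ft_force: [-0.4, -0.1, -1.2]
grip_width: 27.1
grip_force: 35.0
clock: 27.7
ee_pos: [456.9, -334.1, -16.7]
orientation: [0.974, 0.07, 0.216, -0.016]
ft_force: [-2.5, -0.3, 5.6]
grip_width: 27.7
grip_force: 35.9
```

Contact at the expected height, given that the cases stand on a mat. Release and withdraw along the tool axis.

```bash
python3 -m creep '[[0,0,0,0,0,0],[0,0,0,0,0,0],[0,0,0,0,0,0],[0,0,0,0,0,0]]' 0
python3 -m creep '[[0,0,-0.2,0,0,0],[0,0,-0.4,0,0,0],[0,0,-0.7,0,0,0],[0,0,-0.9,0,0,0],[0,0,-0.9,0,0,0],[-0.4,0,-0.7,0,0,0],[-0.7,0,-0.4,0,0,0],[-0.8,0,-0.3,0,0,0],[-0.8,0,0,0,0,0],[0,0,0,0,0,0],[0,0,0,0,0,0]]'
python3 - <<'E'
from h import *
t=shot('top','t9.png');s=shot('side','s9.png')
for n,d,P in(('top',t,[442,-336.7]),('side',s,[442,-336.7])):
    hsv=cv2.cvtColor(d['frame'],cv2.COLOR_RGB2HSV)
    pred=proj(d,[[*P,42],[P[0]+25,P[1]+3.5,18]]).round(1);print(n,'pred top barrel, end barrel',pred.tolist())
    m=((hsv[:,:,1]>110)&(hsv[:,:,2]>80)&(hsv[:,:,0]>10)&(hsv[:,:,0]<30)).astype(np.uint8)
    k=cv2.connectedComponentsWithStats(m)
    for st,c in zip(k[2][1:],k[3][1:]):
        if st[4]>=4 and abs(c-pred[0]).max()<40:print('  ',st.tolist(),c.round(1), onz(d,c,42).round(1)[:2],onz(d,c,18).round(1)[:2])
# lids still open / right shut
for f in('t4.png','t9.png'):
    d=load(f)['frame'];print(f,[round(d[y0:y1,x0:x1].mean(),1) for x0,y0,x1,y1 in((190,172,232,195),(238,178,284,202),(295,178,330,195))])
print(env.observe()['ee_pos'],env.observe()['ft_force'])
E
```

```text
clock: 28.1
ee_pos: [457.0, -334.0, -17.3]
orientation: [0.974, 0.07, 0.215, -0.016]
ft_force: [-0.4, -0.1, 0.1]
grip_width: 42.6
grip_force: 0.0
clock: 29.2
ee_pos: [284.2, -358.9, 100.6]
orientation: [0.974, 0.068, 0.216, -0.016]
ft_force: [0.4, 0.4, -0.2]
grip_width: 42.7
grip_force: 0.0
top pred top barrel, end barrel [[377.0, 228.3], [373.5, 219.9]]
   [371, 218, 6, 4, 19] [373.3 219.3] [ 468.  -325.9] [ 468.8 -332.5]
   [374, 226, 6, 5, 23] [376.6 228.1] [ 442.5 -335.4] [ 442.8 -342.2]
side pred top barrel, end barrel [[262.0, 318.2], [274.2, 323.1]]
   [259, 316, 8, 10, 62] [262.6 320.4] [ 441.5 -341.7] [ 448.5 -321.9]
   [273, 319, 8, 10, 47] [276.7 323. ] [ 463.4 -353.4] [ 471.4 -334.2]
t4.png [np.float64(87.7), np.float64(82.7), np.float64(133.8)]
t9.png [np.float64(80.9), np.float64(74.9), np.float64(194.1)]
[ 285.22804331 -358.96746084  100.83531076] [-0.28506381 -0.08818811 -0.21993002]
```

The adaptor stands upright in the tray, with both barrels where predicted in both views. One last numeric check of the lids, then hand in.

Run:
```python
from h import *
for f in('t4.png','t9.png'):
    g=load(f)['frame'].mean(2)
    print(f,[int(np.abs(np.diff(g[182:204,x])).argmax()+182) for x in(195,215,225,245,255,268,275)],g[186:200,255].astype(int).tolist())
```

```text
t4.png [190, 191, 191, 196, 195, 198, 199] [122, 126, 82, 69, 116, 121, 119, 116, 114, 94, 218, 152, 62, 52]
t9.png [190, 191, 191, 196, 195, 198, 199] [112, 118, 76, 64, 107, 113, 109, 109, 105, 85, 204, 132, 24, 0]
```

Neither opened lid has moved.

```bash
python3 -c "
from cell import env
print(env.job_done())"
```

```text
the job is handed in; nothing more can be done
None
```

The right-angle adaptor was in the middle case and now stands upright in the grey tray, released; the left and middle lids are open at their stops, the right case was never opened, and the job is handed in at about 29 s.

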